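# Set the drive pulley to its timing mark

## Task

The belt of this box-taping machine's drive unit is to be refitted. Push the yellow patch of the blue hatch in until its spring catch lets go and let the hatch swing fully open, then turn the pulley by its rim until its black mark faces the tip of the red pointer, and let go of it there with the hatch left open. Leave the things lying round about where they are.

Things in the scene. Friction and masses are not known exactly. Their poses are not given: they have to be found in the camera images.
- unit: Fixed grey drive unit: open tub under a blue hatch. Origin on the table below the pulley axis; z up, -y: push patch side, +y: hinge side. Tub outside x -110 to 110, y -125 to 110 mm, walls 85 mm high; clear inside x, y -100 to 100 mm. Shut, the hatch covers x -122 to 122, y -135 to 121 mm, top 118 mm above the table. Turned by up to 0.3 rad.
- push_patch (a point): Centre of the top of the yellow push patch on the hatch (100 by 40 mm, long side along the unit's x), 119 mm above the table when shut, 99 mm to the unit's -y side of the pulley axis. Moves with the hatch.
- hatch (a joint): Hinge of the blue hatch (rad): 0 shut, -0.041 stop when pushed in, 2.75 fully open, folded over the +y side. Pushing the patch 6 to 8 mm down with some 3 to 7 N frees the catch; the stop comes at 9 mm. When the push ends its spring swings it up and over in 2 to 3 s and holds it open: the gripper must get away up and to the unit's -y side. Open, its edge is 0.36 m from the axis, about 0.18 m up.
- pulley_axis (a point): Point on the upright axis of the silvery pulley inside the unit, level with the rim's top, 95 mm above the table. Dished wheel, diameter 130 mm, raised rim 12 mm thick (radii 53 to 65 mm) with 45 mm deep dish inside; hub diameter 32 mm, top 62 mm above the table. Upper 20 mm of the rim is plain, dark teeth below. Best pinched across the rim from above.
- pulley (a joint): Turn of the pulley (rad), growing counter-clockwise seen from above; at 0 (or a whole turn) the mark points along the unit's +x. Unlimited either way. Stiff (0.18 N m, some 3 N at the rim); it stays where it is left.
- mark (a point): Black engraved mark, a radial line 6 mm wide across the rim's top and down its outside; this point is its outer end on the rim top, 65 mm from the axis, 95 mm above the table. Hidden until the hatch is open.
- pointer_tip (a point): Tip of the fixed red pointer inside the unit, 72.5 mm from the pulley axis, level with the rim top; within 45 degrees of the unit's +x, different each time. This point's x points outward from the axis, z up. Its post (diameter 8 mm) stands 88.5 mm from the axis: keep fingers 30 mm clear of it.
- tape_roll: Loose orange roll of tape, diameter 100 mm, 48 mm high, by the unit's hinge side; origin under its centre. Bystander.
- spare_pulley: Loose steel pulley, diameter 80 mm, 30 mm high, by the unit's hinge side; origin under its centre. Bystander.
- wrench: Loose steel wrench 180 mm long lying by the unit's patch side; origin under its middle. Bystander.
- screwdriver: Loose screwdriver 200 mm long lying between the robot and the unit; origin under its middle. Bystander.
- dripper: Loose black coffee filter holder, diameter 100 mm, 85 mm high; origin under its centre. Bystander.
- can: Loose can, diameter 90 mm, 100 mm high; origin under its centre. Bystander.
- parts_carton: Loose open cardboard carton 200 x 160 x 80 mm; origin under its centre. Bystander.
- small_carton: Loose white carton 110 x 150 x 70 mm with an orange strip; origin under its centre. Bystander.

How it is judged:
On the way, in this order (a step that is already met when the one before it is completed fails the run):
1. the hatch is pushed in (about 5 mm or more at the patch) (value of joint hatch below -0.022 rad), for 0.02 s.
2. the hatch has swung open (beyond 2.2 rad) (value of joint hatch above 2.2 rad), for 0.2 s.
At the end, for the whole second after the job is handed in: The outer end of the mark lies within 4 mm sideways of the line through the pointer (about 3.5 degrees), on the pointer's side of the pulley; the pulley is at rest and released; the hatch stands open (beyond 2.2 rad) (y of mark in the frame of pointer_tip between -0.004 and 0.004 m and horizontal distance between mark and pointer_tip below 0.02 m and velocity of joint pulley between -0.05 and 0.05 rad/s and value of joint hatch above 2.2 rad); the robot touches nothing.
It fails at once if a bystander is shifted by more than 40 mm (distance of any of tape_roll, spare_pulley, wrench, screwdriver, dripper, can, parts_carton, small_carton from where it was at the start of the episode above 0.04 m).
It also fails if it takes over 64 s, if anything falls off the work surface, if the arm or the gripper's body presses on something with over 40 N, if the wrist force passes 120 N, or if a joint passes its speed limit or range.

## Robot

A 7-joint arm with a two-finger parallel gripper is mounted at the origin on the work surface. World frame = base frame: x ahead of the robot, y to its left, z up, the work surface at z = 0. Lengths are in m, angles in rad, forces in N, time in s.
With the tool pointing down it reaches from about 0.4 to 0.85 m from the base axis. Payload 4.5 kg.
Tool frame: the origin (TCP) lies midway between the tips of the shut fingers; the grasp point (between the pads) lies 19 mm behind it; z points along the fingers, y is the line along which they close (so a half turn about z gives the same grasp; the last joint's range is limited). The gripper opens to 85 mm and grips with 20 to 120 N. Pads are 22 mm wide; open, the fingers measure 114 mm over their backs; the gripper's body (76 mm by 85 mm) begins 54 mm behind the grasp point. The pads swing forward as they close: fully open they stand 13 mm farther back than shut.
Start: joints at [-1.291, 0.689, -0.195, 1.565, 0.157, 0.902, -0.215], TCP at [0.152, 0.606, 0.201] pointing down, gripper open.
Joint ranges: [-3.01, 3.01], [-0.46, 2.08], [-1.47, 1.51], [0.13, 2.56], [-1, 4.14], [0.04, 2.09], [-2.66, 2.66]. Speed limits (rad/s): [2.57, 2.57, 3.14, 3.14, 3.14, 3.14, 3.14].

## Interface

Orientations are given as a unit quaternion [x, y, z, w].
In Python, from rig import readout, eyes, job_done gives the robot as it stands.
- The arm moves only by the tool drive_tool, never from a script. Its argument "moves" is a list of rows, each a list of 5 numbers: the closure in counts, from 0 (fully open) to 255 (shut), then the shift along the tool's x, y, z in cm, then the turn about the tool's z in rad. A call has 1 to 8 rows; each row is the pose to reach, as a shift and turn from the pose commanded when the call began, along the tool's axes at that moment; what a row does not reach only later rows make up. A row lasts 1/12 s, in which the tool goes at most 41.7 mm and 7.16 degrees, less where a joint would pass 70% of its speed; a pose out of reach is approached as far as the arm can. A call with a gripper value outside its range is refused whole. The fingers move at their own pace and stop on an object; "force" is the grip in N (left out, the last holds). Time passes only in rows, so rows that repeat a pose let the fingers close. It gives the time, the measured TCP pose, the force, the opening and the grip force at its end, in the units of the state.
- readout.observe(): the state, without advancing time (a new reading comes with each control period).
- eyes.read_camera(name): name is "scene" or "top"; returns a dict with "color" (400x640x3 uint8, red, green, blue), "depth" (400x640 float32, m along the optical axis (not along the pixel's ray), 0 where there is no reading), "K" (3x3 intrinsics, pixels), "T" (4x4, takes a point from camera to world coordinates). Camera axes: x right, y up, looking along -z (the intrinsics and any distortion apply to the point x, -y, -z); pixel columns grow to the right and rows downward; lengths in m; the calibration is good to about 2 mm. A picture is of the moment at which its call begins.
- job_done(): hands the job in; it is judged then, once.
The state is a dict: "clock": time; "joint_pos": joint angles; "joint_vel": joint speeds; "joint_efforts": joint torques, N m; "ee_pos": TCP position; "orientation": TCP orientation; "force": force on the tool from outside, world axes, zero at the start; "ft_torque": the same for the moment, N m; "grip_width": opening from 0.0 (shut) to 1.0 (fully open); "grasp_force": force on a finger pad.
Only numpy, scipy, OpenCV 4.12 (cv2) and the standard library are available. Lean on these libraries where they do the work, as an engineer would, in place of code of your own. Each camera call takes 0.05 s, during which the arm holds its last target. There are 200 camera calls.

## Working session

There is one attempt and no reset: what is moved stays moved. The work goes in short steps, Python scripts to look and compute and a tool call to move; the robot and the scene stay as the last step left them, time stands still between calls to the robot, and variables do not carry over. Pictures are saved under pics/ and viewed, at most 10 in all, crops included, and the job is handed in when it is done.

Besides the shell and the picture viewer there is one more tool, called after "Request:" in YAML: its name, and indented under it one key for each argument. drive_tool: Moves the arm, as the interface text tells. Its arguments: {"type":"object","properties":{"moves":{"type":"array"},"force":{"type":"number"}},"required":["moves"]}

```bash
mkdir -p pics; cat > h.py <<'E'
import numpy as np, cv2
from rig import readout, eyes
def shot(n,f=None):
    c=eyes.read_camera(n)
    if f: cv2.imwrite('pics/'+f,c['color'][:,:,::-1])
    return c
def ray(c,u,v):
    K,T=c['K'],c['T']; d=np.array([(u-K[0,2])/K[0,0],-(v-K[1,2])/K[1,1],-1.])
    return T[:3,3],T[:3,:3]@d
def onz(c,u,v,z):
    o,d=ray(c,u,v); return o+d*(z-o[2])/d[2]
def pts(c,m):
    v,u=np.nonzero(m&(c['depth']>0)); z=c['depth'][v,u]; K,T=c['K'],c['T']
    p=np.c_[(u-K[0,2])/K[0,0]*z,-(v-K[1,2])/K[1,1]*z,-z]
    return p@T[:3,:3].T+T[:3,3]
def two(c1,p1,c2,p2):
    o,d=ray(c1,*p1);q,e=ray(c2,*p2)
    s=np.linalg.lstsq(np.c_[d,-e],q-o,rcond=None)[0]
    a,b=o+d*s[0],q+e*s[1]; return (a+b)/2,np.linalg.norm(a-b)
def blob(m):
    m=m.astype(np.uint8); n,l,s,ce=cv2.connectedComponentsWithStats(m); i=1+np.argmax(s[1:,4]); return l==i,ce[i],s[i,4]
E
python3 - <<'E'
from h import *
np.set_printoptions(precision=4,suppress=True)
C={}
for n in('scene','top'):
    c=C[n]=shot(n,n+'1.png'); print(n,c['T'][:3].tolist(),c['K'][0].tolist())
    h=cv2.cvtColor(c['color'],cv2.COLOR_RGB2HSV)
    for k,lo,hi in(('y',(22,120,120),(35,255,255)),('b',(100,120,50),(125,255,255))):
        m,ce,a=blob(cv2.inRange(h,lo,hi)>0); r=cv2.minAreaRect(cv2.findContours(m.astype(np.uint8),0,2)[0][0])
        P=pts(c,m); print(k,ce,a,r,np.median(P,0) if len(P) else '')
        C[n+k]=ce
print(two(C['scene'],C['sceney'],C['top'],C['topy']))
s=readout.observe();print(s)
E
```

```text
scene [[0.45511622457928336, -0.5631980322922787, 0.6896935540852942, 1.579092950065925], [0.8904225645455623, 0.2914315747523105, -0.3495930402417822, -0.5291052231330842], [-0.004108366196347943, 0.7732241677932046, 0.634119474285172, 1.0742010322727698]] [436.79168394391064, 0.0, 310.66217466621606]
y [270.6538 224.7615] 260 ((270.5192565917969, 224.59619140625), (24.557621002197266, 11.489459037780762), 52.12501525878906) [ 0.5954 -0.1761  0.1181]
b [297.2667 217.8916] 3341 ((296.586181640625, 217.4655303955078), (55.15151596069336, 89.50515747070312), 68.19859313964844) [ 0.6072 -0.0855  0.1165]
top [[0.010873718056330932, 0.9949595567548463, -0.09968571952808135, 0.34843995100760555], [-0.9999328299318391, 0.011219470230501547, 0.0029084553032126793, 0.018045389235980324], [0.004012216361977213, 0.09964739790855939, 0.9950147226096295, 1.5085286331163665]] [514.9679238220425, 0.0, 313.32381094467684]
y [383.1098 161.1591] 528 ((383.0882263183594, 161.14706420898438), (36.04735565185547, 14.572335243225098), 85.60128784179688) [ 0.5975 -0.1753  0.1211]
b [346.8792 164.0889] 7175 ((349.59796142578125, 163.68997192382812), (87.85250854492188, 93.13349151611328), 86.68222045898438) [ 0.5864 -0.0743  0.1199]
(array([ 0.5973, -0.176 ,  0.1189]), np.float64(0.000679335371750154))
{'clock': 0.1, 'joint_pos': array([-1.2912,  0.6899, -0.1946,  1.5663,  0.1573,  0.9025, -0.2151]), 'joint_vel': array([-0.001 , -0.0012,  0.0002, -0.0031,  0.0001,  0.0012,  0.    ]), 'joint_efforts': array([ -0.003 , -54.0601,  -1.2713, -15.8984,   0.0094,   0.0044,
        -0.    ]), 'ee_pos': array([0.1519, 0.6056, 0.2005]), 'orientation': array([ 0.1225,  0.9925, -0.0008, -0.0001]), 'force': array([0.1059, 0.1328, 0.1728]), 'ft_torque': array([-0.0275,  0.0036,  0.0342]), 'grasp_force': 0.0, 'grip_width': 1.003913970042808}
```

```bash
python3 -c "
import cv2,numpy as np
a=[cv2.imread('pics/%s1.png'%n) for n in('scene','top')]
cv2.imwrite('pics/both1.png',cv2.resize(np.vstack(a),(480,600)))"
```

```text
(no output)
```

View pics/top1.png

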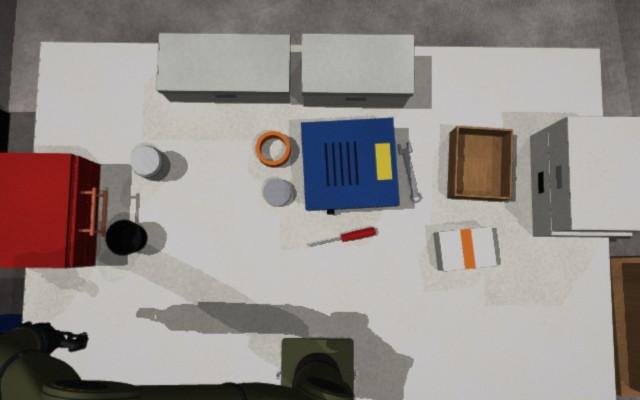

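View pics/scene1.png

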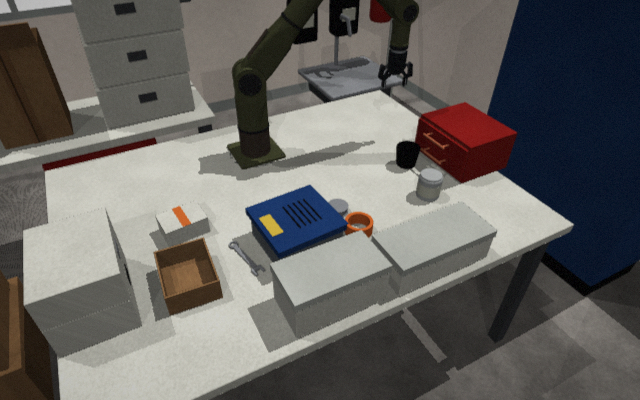

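The top view shows the hatch (about 302–397, 118–210) with the yellow patch at (383,161), on the world −y side. The wrench (410,170) lies just beyond it, and the tape roll and spare pulley are on the left. The scene view agrees: patch at (271,225), triangulated height 0.119 m, as stated. Next comes the unit's yaw.

```bash
python3 - <<'E'
from h import *
np.set_printoptions(precision=4,suppress=True)
for n in('top','scene'):
    c=shot(n); h=cv2.cvtColor(c['color'],cv2.COLOR_RGB2HSV)
    m=(cv2.inRange(h,(100,120,50),(125,255,255))|cv2.inRange(h,(22,120,120),(35,255,255)))>0
    m,_,_=blob(cv2.morphologyEx(m.astype(np.uint8),cv2.MORPH_CLOSE,np.ones((7,7))))
    P=pts(c,m); P=P[P[:,2]>.112]; r=cv2.minAreaRect((P[:,:2]).astype(np.float32)); print(n,r,cv2.boxPoints(r).tolist())
    print('slots/patch dir', )
    cn=cv2.findContours(m.astype(np.uint8),0,2)[0][0]; a=cv2.approxPolyDP(cv2.convexHull(cn),4,True)[:,0]
    print([(p.tolist(),onz(c,*p,.118)[:2].round(3).tolist()) for p in a])
    # obstacles height near the unit: scan
    Q=pts(c,np.ones((400,640),bool)); 
    for nm,x0,x1,y0,y1 in(('grey+x',.7,1.,-.3,.5),('redbox',.2,.8,.55,.9),('-y',.3,.9,-.8,-.3)):
        q=Q[(Q[:,0]>x0)&(Q[:,0]<x1)&(Q[:,1]>y0)&(Q[:,1]<y1)&(Q[:,2]>.12)]; print(nm,q.min(0) if len(q) else '',q.max(0) if len(q) else '')
E
```

```text
top ((0.5906466245651245, -0.08376100659370422), (0.24353216588497162, 0.2539255917072296), 3.964482545852661) [[0.4603939354419708, 0.03447931259870529], [0.4779498875141144, -0.2188386768102646], [0.7208993434906006, -0.20200133323669434], [0.703343391418457, 0.05131666362285614]]
slots/patch dir
[([392, 118], [0.718, -0.201]), ([398, 204], [0.48, -0.216]), ([306, 209], [0.464, 0.034]), ([301, 123], [0.701, 0.05])]
grey+x [ 0.7    -0.2556  0.12  ] [0.9536 0.4513 0.1674]
redbox [0.3002 0.5953 0.12  ] [0.6011 0.8422 0.1814]
-y [ 0.4007 -0.8     0.12  ] [ 0.7014 -0.622   0.243 ]
scene ((0.5927922129631042, -0.08596158027648926), (0.25013652443885803, 0.2552269399166107), 3.931335210800171) [[0.4592689275741577, 0.03277680650353432], [0.47676753997802734, -0.22184956073760986], [0.7263154983520508, -0.20469996333122253], [0.7088168859481812, 0.04992640018463135]]
slots/patch dir
[([347, 223], [0.702, 0.047]), ([338, 233], [0.729, -0.002]), ([280, 257], [0.739, -0.207]), ([246, 208], [0.481, -0.217]), ([309, 185], [0.465, 0.029])]
grey+x [ 0.7005 -0.257   0.12  ] [0.9541 0.4488 0.1575]
redbox [0.2    0.5609 0.1201] [0.6046 0.8996 0.6069]
-y [ 0.4083 -0.7999  0.12  ] [ 0.7057 -0.6257  0.2358]
```

Unit yaw is 0.069 rad and the axis is at (0.5905, −0.077). The patch plus 99 mm and the hatch outline agree on this to within 1 mm. I'll move to above the patch with the fingers shut.

Request:
drive_tool:
  moves:
    - [255,-2.4,-1,-2,0.1]
    - [255,-5.6,-2.3,-4,0.2]
    - [255,-8.8,-3.6,-6,0.32]
    - [255,-12,-4.9,-8,0.44]
    - [255,-15.2,-6.2,-10,0.56]
    - [255,-18.8,-7.6,-10,0.68]
    - [255,-22.4,-9,-10,0.8]
    - [255,-26,-10.5,-10,0.92]
  force: 40

```text
clock: 0.87
ee_pos: [0.3799, 0.4401, 0.3017]
orientation: [0.553, 0.833, 0.001, -0.0]
force: [0.9, 0.8, -0.8]
grip_width: 0.001
grasp_force: 0.0
```

```bash
cat >> h.py <<'E'
from scipy.spatial.transform import Rotation as Ro
def rel(t,yaw=None):
    s=readout.observe(); R=Ro.from_quat(s['orientation']).as_matrix()
    print('t',round(s['clock'],2),'ee',s['ee_pos'].round(4),'yang',round(np.arctan2(R[1,1],R[0,1]),3),'z',R[:,2].round(3),'F',s['force'].round(1),'q',s['joint_pos'].round(2),'w',round(s['grip_width'],2))
    if t is not None: print('shift cm',(R.T@(np.array(t)-s['ee_pos'])*100).round(2))
    if yaw is not None: print('turn',-(((yaw-np.arctan2(R[1,1],R[0,1]))+np.pi/2)%np.pi-np.pi/2))
E
python3 -c "
from h import *
rel([.597,-.176,.25],.069)"
```

```text
t 0.87 ee [0.3799 0.4401 0.3017] yang 0.4 z [ 0.001  0.001 -1.   ] F [ 0.9  0.8 -0.8] q [-0.97  0.52  0.05  1.57 -0.03  1.05 -0.51] w 0.0
shift cm [-65.21  -3.98   5.12]
turn 0.3306362933992324
```

Request:
drive_tool:
  moves:
    - [255,-4,1,0,0.06]
    - [255,-8,1.5,0,0.12]
    - [255,-12,2,0,0.18]
    - [255,-16,2,0,0.24]
    - [255,-20,2,0,0.3]
    - [255,-24,1.8,0,0.33]
    - [255,-28,1.5,0,0.33]
    - [255,-32,1,0,0.33]

```text
clock: 1.53
ee_pos: [0.5144, 0.1493, 0.3011]
orientation: [0.68, 0.733, 0.0, 0.0]
force: [0.7, 0.4, 0.3]
grip_width: -0.001
grasp_force: 0.0
```

Request:
drive_tool:
  moves:
    - [255,-4,0,0,0]
    - [255,-8,0,0.5,0]
    - [255,-12,0,1,0]
    - [255,-16,0,2,0]
    - [255,-20,0,3,0]
    - [255,-22,0,4,0]
    - [255,-22,0,5,0]
    - [255,-22,0,5,0]

```text
clock: 2.2
ee_pos: [0.5288, -0.0702, 0.2494]
orientation: [0.681, 0.732, -0.001, -0.001]
force: [-0.5, 0.8, -0.7]
grip_width: -0.001
grasp_force: 0.0
```

```bash
python3 -c "
from h import *
rel([.597,-.176,.135],.069)"
```

```text
t 2.2 ee [ 0.5288 -0.0702  0.2494] yang 0.071 z [-0.004 -0.    -1.   ] F [-0.5  0.8 -0.7] q [-0.06  0.51  0.16  1.79 -0.1   0.85  0.22] w -0.0
shift cm [-11.04   6.1   11.41]
turn 0.0022484551223078686
```

Request:
drive_tool:
  moves:
    - [255,-3,2,0,0]
    - [255,-6,4,2,0]
    - [255,-9,6,4,0]
    - [255,-11,6.1,7,0]
    - [255,-11,6.1,10,0]
    - [255,-11,6.1,11.4,0]
    - [255,-11,6.1,11.4,0]

```text
clock: 2.78
ee_pos: [0.5972, -0.1713, 0.1336]
orientation: [0.68, 0.734, -0.001, -0.004]
force: [-0.0, 0.2, 0.3]
grip_width: 0.001
grasp_force: 0.0
```

```bash
python3 -c "
from h import *
rel([.597,-.176,.112],.069)"
```

```text
t 2.78 ee [ 0.5972 -0.1713  0.1336] yang 0.076 z [-0.007  0.003 -1.   ] F [-0.   0.2  0.3] q [ 0.14  0.77  0.12  1.64 -0.13  0.74  0.4 ] w 0.0
shift cm [-0.47 -0.04  2.16]
turn 0.007457400053284546
```

Request:
drive_tool:
  moves:
    - [255,-0.4,0,0.8,0]
    - [255,-0.4,0,1.4,0]
    - [255,-0.4,0,1.7,0]
    - [255,-0.4,0,2.0,0]
    - [255,-0.4,0,2.15,0]
    - [255,-0.4,0,2.15,0]
    - [255,-0.4,0,2.15,0]

```text
clock: 3.37
ee_pos: [0.6001, -0.1774, 0.1161]
orientation: [0.68, 0.733, 0.0, 0.0]
force: [0.5, 0.1, 0.6]
grip_width: -0.002
grasp_force: 0.0
```

```bash
python3 -c "
from h import *
rel([.597,-.176,.111],.069)"
```

```text
t 3.37 ee [ 0.6001 -0.1774  0.1161] yang 0.075 z [ 0.001 -0.    -1.   ] F [0.5 0.1 0.6] q [ 0.15  0.8   0.12  1.65 -0.13  0.7   0.41] w -0.0
shift cm [ 0.17 -0.3   0.51]
turn 0.006274664514191564
```

Request:
drive_tool:
  moves:
    - [255,0.1,-0.2,0.15,0]
    - [255,0.1,-0.2,0.3,0]
    - [255,0.1,-0.2,0.4,0]
    - [255,0.1,-0.2,0.4,0]

```text
clock: 3.7
ee_pos: [0.5976, -0.1766, 0.1114]
orientation: [0.68, 0.733, -0.0, -0.0]
force: [0.0, 1.1, -0.3]
grip_width: 0.006
grasp_force: 0.0
```

Request:
drive_tool:
  moves:
    - [255,0,0,0.2,0]
    - [255,0,0,0.3,0]
    - [255,0,0,0.3,0]

```text
clock: 3.95
ee_pos: [0.5976, -0.1766, 0.1083]
orientation: [0.68, 0.733, -0.0, -0.0]
force: [-0.4, 0.4, -0.2]
grip_width: 0.004
grasp_force: 0.0
```

```bash
python3 - <<'E'
from h import *
rel(None)
a=shot('scene');b=shot('top')
f=lambda c,r,u:cv2.resize(c['color'][r:r+130,u:u+170,::-1],None,fx=4.5,fy=2.25*2*1.0)[:,:,:]
cv2.imwrite('pics/push.png',cv2.resize(np.hstack([a['color'][140:290,190:390,::-1],b['color'][90:240,270:470,::-1]]),(800,300)))
h=cv2.cvtColor(b['color'],cv2.COLOR_RGB2HSV)
m,ce,n=blob(cv2.inRange(h,(100,120,50),(125,255,255))>0); P=pts(b,m); print(n,P.mean(0))
E
```

```text
t 3.95 ee [ 0.5976 -0.1766  0.1083] yang 0.075 z [-0.  0. -1.] F [-0.4  0.4 -0.2] q [ 0.15  0.8   0.12  1.66 -0.13  0.68  0.41] w 0.0
5641 [ 0.6019577  -0.05244578  0.12012913]
```

View pics/push.png

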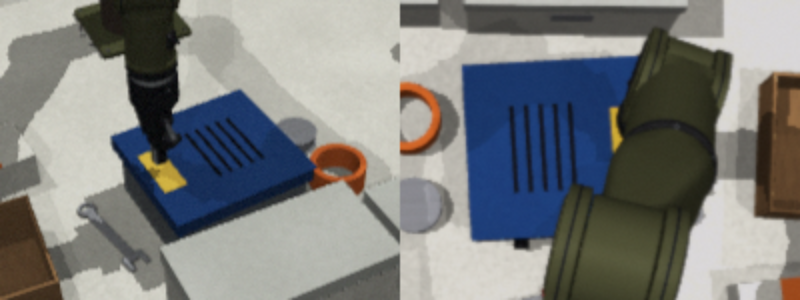

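The fingertip is over the middle of the patch in the scene half (about 160,158), but there's no force yet. I'll go down in small steps.

Request:
drive_tool:
  moves:
    - [255,0,0,0.1,0]
    - [255,0,0,0.2,0]
    - [255,0,0,0.2,0]

```text
clock: 4.3
ee_pos: [0.5977, -0.1766, 0.1065]
orientation: [0.68, 0.733, -0.0, -0.0]
force: [1.2, -0.1, 1.4]
grip_width: -0.004
grasp_force: 0.0
```

```bash
python3 - <<'E'
from h import *
rel(None)
for n in('scene','top'):
    c=shot(n);h=cv2.cvtColor(c['color'],cv2.COLOR_RGB2HSV)
    for lo,hi in(((22,120,120),(35,255,255)),((100,120,50),(125,255,255))):
        m,ce,k=blob(cv2.inRange(h,lo,hi)>0);P=pts(c,m);print(n,k,np.median(P,0))
    # hatch plane tilt
    P=P[P[:,2]>.1]; A=np.c_[P[:,:2],np.ones(len(P))]; print(np.linalg.lstsq(A,P[:,2],rcond=None)[0])
    Q=pts(c,np.ones((400,640),bool)); d=np.linalg.norm(Q[:,:2]-[.5976,-.1766],axis=1)
    print(np.sort(Q[(d<.012),2])[:20].round(3))
E
```

```text
t 4.3 ee [ 0.5977 -0.1766  0.1065] yang 0.075 z [-0.  0. -1.] F [ 1.2 -0.1  1.4] q [ 0.15  0.81  0.12  1.66 -0.13  0.68  0.41] w -0.0
scene 207 [ 0.60614708 -0.17984935  0.11834225]
scene 3169 [ 0.61914378 -0.07500341  0.11654392]
[-0.00301224 -0.00898937  0.11789318]
[-0.763 -0.759 -0.759 -0.758 -0.757 -0.756 -0.755 -0.754 -0.754 -0.754
 -0.753 -0.753 -0.753 -0.753 -0.752 -0.752 -0.751 -0.751 -0.751 -0.751]
top 70 [ 0.61267675 -0.15860362  0.12117834]
top 5624 [ 0.6066354  -0.04768665  0.11988134]
[-0.01280808 -0.00916678  0.12751688]
[0.119 0.122 0.524 0.524 0.524 0.525 0.526 0.527 0.528 0.528 0.528 0.529
 0.529 0.53  0.53  0.531 0.531 0.531 0.532 0.532]
```

Request:
drive_tool:
  moves:
    - [255,0,0,0.1,0]
    - [255,0,0,0.2,0]
    - [255,0,0,0.2,0]

```text
clock: 4.65
ee_pos: [0.5976, -0.1766, 0.1044]
orientation: [0.68, 0.733, -0.0, -0.0]
force: [0.1, 1.0, -0.5]
grip_width: -0.003
grasp_force: 0.0
```

Request:
drive_tool:
  moves:
    - [255,0,0,0.1,0]
    - [255,0,0,0.2,0]
    - [255,0,0,0.2,0]

```text
clock: 4.9
ee_pos: [0.5976, -0.1766, 0.1024]
orientation: [0.68, 0.733, -0.0, -0.0]
force: [0.0, -0.0, 0.3]
grip_width: 0.002
grasp_force: 0.0
```

Request:
drive_tool:
  moves:
    - [255,0,0,0.1,0]
    - [255,0,0,0.2,0]
    - [255,0,0,0.2,0]

```text
clock: 5.15
ee_pos: [0.5976, -0.1766, 0.1004]
orientation: [0.68, 0.733, -0.0, -0.0]
force: [-0.3, 0.3, -0.3]
grip_width: -0.001
grasp_force: 0.0
```

```bash
python3 - <<'E'
from h import *
rel(None)
a=shot('scene')
cv2.imwrite('pics/push2.png',cv2.resize(a['color'][150:270,210:330,::-1],(600,600),interpolation=cv2.INTER_CUBIC))
K,T=a['K'],a['T']
for z in(.1004,.119):
    p=np.linalg.inv(T)@[.5976,-.1766,z,1]; print(K[0,0]*p[0]/-p[2]+K[0,2],K[1,1]*p[1]/p[2]+K[1,2])
E
```

```text
t 5.15 ee [ 0.5976 -0.1766  0.1004] yang 0.075 z [-0.  0. -1.] F [-0.3  0.3 -0.3] q [ 0.15  0.82  0.11  1.67 -0.13  0.67  0.41] w -0.0
270.97385553344816 229.07011423164735
270.6171476608492 224.8536956689514
```

View pics/push2.png

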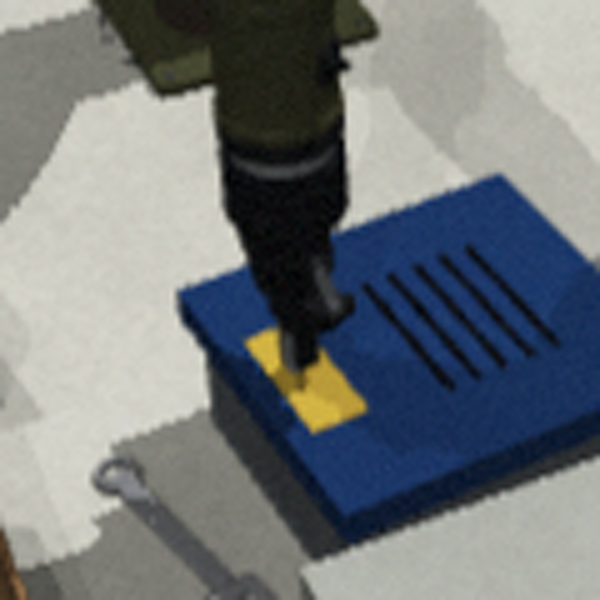

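The tip is at about crop (300,362), still roughly 1 cm above the patch at crop (305,380). The reported TCP therefore reads low by a couple of cm, and I'll note the real offset at contact.

Request:
drive_tool:
  moves:
    - [255,0,0,0.15,0]
    - [255,0,0,0.3,0]
    - [255,0,0,0.3,0]

```text
clock: 5.45
ee_pos: [0.5975, -0.1766, 0.0973]
orientation: [0.68, 0.733, -0.0, -0.0]
force: [0.7, -0.3, -0.2]
grip_width: -0.002
grasp_force: 0.0
```

Request:
drive_tool:
  moves:
    - [255,0,0,0.15,0]
    - [255,0,0,0.3,0]
    - [255,0,0,0.3,0]

```text
clock: 5.7
ee_pos: [0.5976, -0.1766, 0.0943]
orientation: [0.68, 0.733, -0.0, -0.0]
force: [-0.8, 0.1, -0.8]
grip_width: 0.0
grasp_force: 0.0
```

Request:
drive_tool:
  moves:
    - [255,0,0,0.15,0]
    - [255,0,0,0.3,0]
    - [255,0,0,0.3,0]

```text
clock: 5.95
ee_pos: [0.5975, -0.1766, 0.0913]
orientation: [0.68, 0.733, -0.0, -0.0]
force: [0.2, -0.5, -0.2]
grip_width: -0.004
grasp_force: 0.0
```

Request:
drive_tool:
  moves:
    - [255,0,0,0.15,0]
    - [255,0,0,0.3,0]
    - [255,0,0,0.3,0]

```text
clock: 6.2
ee_pos: [0.5976, -0.1766, 0.0883]
orientation: [0.68, 0.733, -0.0, -0.0]
force: [-0.8, 0.2, 0.3]
grip_width: -0.001
grasp_force: 0.0
```

Request:
drive_tool:
  moves:
    - [255,0,0,0.15,0]
    - [255,0,0,0.3,0]
    - [255,0,0,0.3,0]

```text
clock: 6.45
ee_pos: [0.5978, -0.177, 0.0857]
orientation: [0.68, 0.733, -0.0, 0.0]
force: [-0.7, -0.8, 1.8]
grip_width: -0.005
grasp_force: 0.6
```

```bash
python3 - <<'E'
from h import *
rel(None)
a=shot('scene')
cv2.imwrite('pics/push3.png',cv2.resize(a['color'][170:250,230:310,::-1],(600,600),interpolation=cv2.INTER_CUBIC))
E
```

```text
t 6.45 ee [ 0.5978 -0.177   0.0857] yang 0.075 z [ 0. -0. -1.] F [-0.7 -0.8  1.8] q [ 0.15  0.84  0.11  1.68 -0.14  0.64  0.41] w -0.0
```

View pics/push3.png

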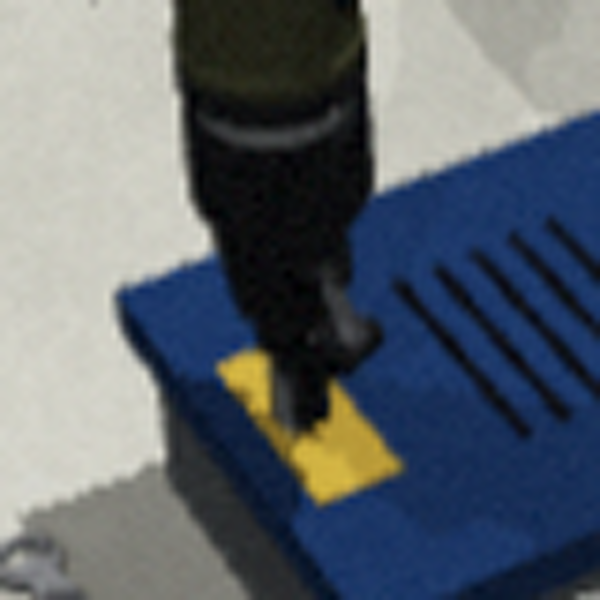

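The tip now touches the patch at crop (300,430) with 1.8 N, so the real tip is about 32 mm above the reported TCP. Now I'll push 7 mm.

Request:
drive_tool:
  moves:
    - [255,0,0,0.15,0]
    - [255,0,0,0.3,0]
    - [255,0,0,0.4,0]
    - [255,0,0,0.4,0]

```text
clock: 6.83
ee_pos: [0.5979, -0.1774, 0.0817]
orientation: [0.68, 0.733, -0.0, 0.0]
force: [-1.1, -2.2, 2.8]
grip_width: -0.004
grasp_force: 1.2
```

Request:
drive_tool:
  moves:
    - [255,0,0,0.1,0]
    - [255,0,0,0.2,0]
    - [255,0,0,0.2,0]

```text
clock: 7.08
ee_pos: [0.598, -0.1774, 0.0797]
orientation: [0.68, 0.733, -0.0, 0.0]
force: [-0.6, -2.3, 2.9]
grip_width: -0.003
grasp_force: 1.6
```

Request:
drive_tool:
  moves:
    - [255,0,0,0.1,0]
    - [255,0,0,0.15,0]
    - [255,0,0,0.15,0]

```text
clock: 7.33
ee_pos: [0.598, -0.1769, 0.0781]
orientation: [0.68, 0.733, 0.0, 0.0]
force: [-0.6, -2.9, 2.9]
grip_width: -0.003
grasp_force: 1.7
```

```bash
python3 - <<'E'
from h import *
rel([.58,-.42,.25])
E
```

```text
t 7.33 ee [ 0.598  -0.1769  0.0781] yang 0.075 z [ 0.001 -0.    -1.   ] F [-0.6 -2.9  2.9] q [ 0.16  0.85  0.11  1.68 -0.14  0.62  0.41] w -0.0
shift cm [-24.11  -3.61 -17.18]
```

Request:
drive_tool:
  moves:
    - [255,-1.5,0,-2.5,0]
    - [255,-4.5,0,-5,0]
    - [255,-8,0,-7,0]
    - [255,-11.5,0,-9,0]
    - [255,-15,0,-11,0]
    - [255,-18.5,0,-13,0]
    - [255,-21,0,-15,0]
    - [255,-22,0,-17,0]

```text
clock: 8.0
ee_pos: [0.6125, -0.3998, 0.2477]
orientation: [0.682, 0.732, -0.001, -0.001]
force: [-0.1, -0.7, -0.5]
grip_width: -0.0
grasp_force: 0.0
```

Request:
drive_tool:
  moves:
    - [0,0,0,0,0]
    - [0,0,0,0,0]
    - [0,0,0,0,0]
    - [0,0,0,0,0]
    - [0,0,0,0,0]
    - [0,0,0,0,0]
    - [0,0,0,0,0]
    - [0,0,0,0,0]

```text
clock: 8.67
ee_pos: [0.6143, -0.3957, 0.2479]
orientation: [0.68, 0.733, -0.0, -0.0]
force: [0.0, 0.3, 1.0]
grip_width: 0.998
grasp_force: 0.0
```

Request:
drive_tool:
  moves:
    - [0,0,0,0,0]
    - [0,0,0,0,0]
    - [0,0,0,0,0]
    - [0,0,0,0,0]
    - [0,0,0,0,0]
    - [0,0,0,0,0]
    - [0,0,0,0,0]
    - [0,0,0,0,0]

```text
clock: 9.33
ee_pos: [0.6143, -0.3961, 0.2481]
orientation: [0.68, 0.733, 0.0, -0.0]
force: [0.0, 0.7, 0.8]
grip_width: 0.998
grasp_force: 0.0
```

Request:
drive_tool:
  moves:
    - [0,0,0,0,0]
    - [0,0,0,0,0]
    - [0,0,0,0,0]
    - [0,0,0,0,0]
    - [0,0,0,0,0]
    - [0,0,0,0,0]
    - [0,0,0,0,0]
    - [0,0,0,0,0]

```text
clock: 10.0
ee_pos: [0.6143, -0.396, 0.2481]
orientation: [0.68, 0.733, 0.0, -0.0]
force: [0.2, -0.8, 0.7]
grip_width: 1.0
grasp_force: 0.0
```

```bash
python3 - <<'E'
from h import *
rel(None)
a=shot('scene');b=shot('top')
cv2.imwrite('pics/open.png',np.hstack([cv2.resize(a['color'][150:270,220:380,::-1],(400,300),interpolation=cv2.INTER_CUBIC),cv2.resize(b['color'][95:230,260:440,::-1],(400,300),interpolation=cv2.INTER_CUBIC)]))
E
```

```text
t 10.0 ee [ 0.6143 -0.396   0.2481] yang 0.075 z [ 0.  0. -1.] F [ 0.2 -0.8  0.7] q [ 0.46  0.81  0.12  1.13 -0.09  1.2   0.65] w 1.0
```

View pics/open.png

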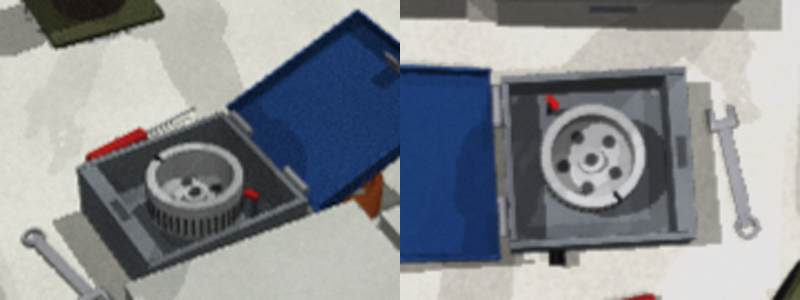

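The hatch is open. In the top crop the pulley's centre is near (594,156), the black mark at (617,197) and the red pointer at (552,102). Now measuring these.

```bash
cat >> h.py <<'E'
AX=np.array([.5905,-.077])
def pul(show=True):
    out=[]
    for n in('top','scene'):
        c=shot(n); h=cv2.cvtColor(c['color'],cv2.COLOR_RGB2HSV); g=cv2.cvtColor(c['color'],cv2.COLOR_RGB2GRAY).astype(np.float32)
        v,u=np.mgrid[0:400,0:640]; K,T=c['K'],c['T']
        d=np.stack([(u-K[0,2])/K[0,0],-(v-K[1,2])/K[1,1],-np.ones_like(u,float)],-1)@T[:3,:3].T
        o=T[:3,3]; X=o+d*((.095-o[2])/d[...,2])[...,None]
        ax=AX
        # ring centre: bright px in annulus, fitted circle on outer contour (top only)
        r=np.hypot(X[...,0]-ax[0],X[...,1]-ax[1]); th=np.arctan2(X[...,1]-ax[1],X[...,0]-ax[0])
        red=((h[...,0]<8)|(h[...,0]>172))&(h[...,1]>130)&(h[...,2]>80)&(r<.11)
        p=X[red]; 
        if len(p): 
            q=p[:,:2]-ax; m=q.mean(0); print(n,'red n',len(p),'rmin',np.hypot(*q.T).min(),'ang',np.arctan2(m[1],m[0]),'angs of near',np.arctan2(*q[np.argsort(np.hypot(*q.T))[:3]].mean(0)[::-1]))
        # mean darkness over the annulus by angle, sampled
        a=np.radians(np.arange(0,360,1)); prof=0
        for R in(.056,.059,.062):
            W=np.c_[ax[0]+R*np.cos(a),ax[1]+R*np.sin(a),np.full(360,.095),np.ones(360)]@np.linalg.inv(T).T
            uu=K[0,0]*W[:,0]/-W[:,2]+K[0,2]; vv=K[1,1]*W[:,1]/W[:,2]+K[1,2]
            prof=prof+cv2.remap(g,uu.astype(np.float32)[None],vv.astype(np.float32)[None],1)[0]/3
        b=np.median(np.stack([np.roll(prof,k) for k in range(-15,16)]),0)-prof
        k=int(np.argmax(b)); i=np.arange(k-7,k+8); w=np.clip(b[i%360]-.2*b[k],0,None); print(n,'mark deg',(i*w).sum()/w.sum(),'depth',b[k],'2nd',np.sort(np.delete(b,i%360))[-1])
        out.append((c,X,g,r))
    return out
E
python3 - <<'E'
from h import *
o=pul()
# rim centre check in each view: bright region, ellipse of outer contour of rim top from depth
for c,X,g,r in o:
    P=pts(c,r<.085); P=P[(P[:,2]>.088)&(np.hypot(*(P[:,:2]-AX).T)<.072)]
    (cx,cy),R=cv2.minEnclosingCircle(P[:,:2].astype(np.float32)); print('rim depth z',np.median(P[:,2]),'c',cx,cy,R,len(P),P[:,:2].mean(0))
E
```

```text
top red n 29 rmin 0.07405052708233661 ang 0.6454385880072091 angs of near 0.6644367714697222
top mark deg 211.09443935225482 depth 137.89386 2nd 6.1119843
scene red n 27 rmin 0.07165887187264647 ang 0.8816675479978109 angs of near 0.6240539175906279
scene mark deg 210.1345570808304 depth 106.58333 2nd 9.363922
rim depth z 0.096557486881929 c 0.5906039476394653 -0.07742022722959518 0.06573010236024857 614 [ 0.59012067 -0.07707235]
rim depth z 0.09274011347556355 c 0.5897855162620544 -0.0767378956079483 0.0685243085026741 339 [ 0.59353594 -0.07991881]
```

Rim top is at z≈0.095 with axis (0.590,−0.077). The pointer is at about 37° and the mark at 210.6°, so the pulley needs about −173.6°. I'll pinch the rim at 285° with the tool's y pointing inward (yaw 105°) and sweep clockwise to 111°, which stays well clear of the post.

Request:
drive_tool:
  moves:
    - [165,3,0,0,-0.12]
    - [165,6,0,0,-0.24]
    - [165,9,0,0,-0.36]
    - [165,12,0,0,-0.48]
    - [165,15,0,0,-0.6]
    - [165,18,0,0,-0.72]
    - [165,21,0,0,-0.84]
    - [165,24,0,0,-0.96]

```text
clock: 10.87
ee_pos: [0.5961, -0.1554, 0.2485]
orientation: [0.262, 0.965, -0.0, 0.0]
force: [-0.4, 1.3, -0.3]
grip_width: 0.354
grasp_force: 0.0
```

```bash
python3 - <<'E'
from h import *
rel([.6058,-.134,.16],np.radians(105))
E
```

```text
t 10.87 ee [ 0.5961 -0.1554  0.2485] yang 1.041 z [ 0.001 -0.    -1.   ] F [-0.4  1.3 -0.3] q [ 0.26  0.62 -0.14  1.54  0.1   0.99  1.13] w 0.35
shift cm [0.25 2.34 8.85]
turn -0.7917917284544913
```

Request:
drive_tool:
  moves:
    - [165,0,0.5,1,-0.12]
    - [165,0,1,2,-0.24]
    - [165,0,1.5,3,-0.36]
    - [165,0.2,2,4.5,-0.48]
    - [165,0.2,2.3,6,-0.6]
    - [165,0.2,2.3,7.5,-0.72]
    - [165,0.2,2.3,8.9,-0.79]
    - [165,0.2,2.3,8.9,-0.79]

```text
clock: 11.53
ee_pos: [0.6042, -0.1361, 0.1564]
orientation: [-0.127, 0.992, 0.001, -0.003]
force: [-0.8, -1.3, -0.3]
grip_width: 0.349
grasp_force: 0.0
```

```bash
python3 - <<'E'
from h import *
rel([.6058,-.134,.085],np.radians(105))
a=shot('scene');b=shot('top')
s=readout.observe();e=s['ee_pos']
for c in(a,b):
    P=pts(c,np.ones((400,640),bool)); d=np.hypot(*(P[:,:2]-e[:2]).T)
    Q=P[(d<.06)&(P[:,2]>.125)&(P[:,2]<e[2]+.11)]
    R=Ro.from_quat(s['orientation']).as_matrix(); L=(Q-e)@R
    for lo in np.arange(-.1,.06,.02):
        l=L[(L[:,2]>lo)&(L[:,2]<lo+.02)]; 
        if len(l): print(round(lo,3),len(l),'x',l[:,0].min().round(3),l[:,0].max().round(3),'y',l[:,1].min().round(3),l[:,1].max().round(3))
cv2.imwrite('pics/hover.png',np.hstack([cv2.resize(x['color'][r:r+90,u:u+120,::-1],(400,300),interpolation=cv2.INTER_CUBIC) for x,r,u in((a,160,240),(b,110,290))]))
E
```

```text
t 11.53 ee [ 0.6042 -0.1361  0.1564] yang 1.826 z [-0.005  0.001 -1.   ] F [-0.8 -1.3 -0.3] q [ 0.33  0.75 -0.34  1.62  0.31  0.83  1.7 ] w 0.35
shift cm [-0.25  0.15  7.14]
turn -0.006145590668203749
-0.1 142 x -0.017 0.016 y -0.058 0.051
-0.08 86 x -0.012 0.016 y -0.051 0.043
-0.06 62 x -0.012 0.012 y -0.033 0.026
-0.04 38 x -0.01 0.015 y -0.032 0.027
-0.1 34 x 0.002 0.018 y 0.014 0.045
-0.08 6 x 0.003 0.014 y 0.021 0.029
-0.06 7 x 0.005 0.013 y 0.016 0.027
-0.04 1 x 0.012 0.012 y 0.014 0.014
```

View pics/hover.png

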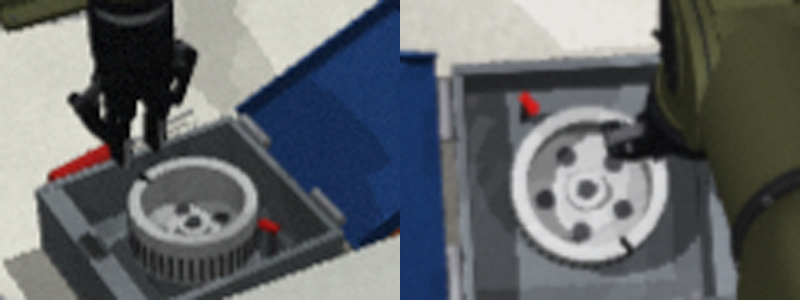

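The fingers straddle the rim at 285° (top crop about 625,140). Depth confirms they are centred on the tool axis to within 3 mm, with the tips about 35 mm behind the reported TCP. Going down.

Request:
drive_tool:
  moves:
    - [165,-0.1,0,2,0]
    - [165,-0.1,0,4,0]
    - [165,-0.1,0,6,0]
    - [165,-0.1,0,6,0]
    - [165,-0.1,0,6,0]

```text
clock: 12.05
ee_pos: [0.6074, -0.1357, 0.0997]
orientation: [-0.126, 0.992, -0.0, -0.0]
force: [-0.7, -0.3, 0.8]
grip_width: 0.352
grasp_force: 0.0
```

```bash
python3 - <<'E'
from h import *
rel([.6058,-.134,.040],np.radians(105))
E
```

```text
t 12.05 ee [ 0.6074 -0.1357  0.0997] yang 1.824 z [-0. -0. -1.] F [-0.7 -0.3  0.8] q [ 0.32  0.82 -0.31  1.66  0.35  0.71  1.66] w 0.35
shift cm [0.11 0.21 5.97]
turn -0.008887242525555505
```

Request:
drive_tool:
  moves:
    - [165,0.1,0.2,1.5,0]
    - [165,0.1,0.2,2.5,0]
    - [165,0.1,0.2,3.5,0]
    - [165,0.1,0.2,4.2,0]
    - [165,0.1,0.2,4.2,0]

```text
clock: 12.47
ee_pos: [0.605, -0.1341, 0.0561]
orientation: [-0.127, 0.992, 0.0, -0.001]
force: [-0.6, -0.4, -0.6]
grip_width: 0.355
grasp_force: 0.0
```

Request:
drive_tool:
  moves:
    - [165,0,0,0.6,0]
    - [165,0,0,1.2,0]
    - [165,0,0,1.7,0]
    - [165,0,0,1.7,0]

```text
clock: 12.8
ee_pos: [0.605, -0.1339, 0.0391]
orientation: [-0.127, 0.992, 0.0, -0.001]
force: [0.0, 0.2, 0.4]
grip_width: 0.357
grasp_force: 0.0
```

Request:
drive_tool:
  moves:
    - [255,0,0,0,0]
    - [255,0,0,0,0]
    - [255,0,0,0,0]
    - [255,0,0,0,0]
    - [255,0,0,0,0]
  force: 30

```text
clock: 13.22
ee_pos: [0.605, -0.1316, 0.0401]
orientation: [-0.128, 0.992, 0.001, -0.001]
force: [-2.7, 4.8, -1.0]
grip_width: 0.141
grasp_force: 29.6
```

```bash
python3 - <<'E'
from h import *
rel([.6058,-.134,.040],np.radians(105))
E
```

```text
t 13.22 ee [ 0.605  -0.1316  0.0401] yang 1.827 z [-0.002  0.003 -1.   ] F [-2.7  4.8 -1. ] q [ 0.29  0.91 -0.27  1.69  0.38  0.6   1.63] w 0.14
shift cm [-0.02 -0.25  0.01]
turn -0.005791660551821121
```

Gripped: 12 mm width and 30 N. Sweeping clockwise about the axis, 5.8 cm away along tool +y.

Request:
drive_tool:
  moves:
    - [255,0.58,0.03,0,0.1]
    - [255,1.15,0.12,0,0.2]
    - [255,1.71,0.26,0,0.3]
    - [255,2.26,0.46,0,0.4]
    - [255,2.78,0.71,0,0.5]
    - [255,3.27,1.01,0,0.6]
    - [255,3.74,1.36,0,0.7]
    - [255,4.16,1.76,0,0.8]

```text
clock: 13.88
ee_pos: [0.5604, -0.1255, 0.0401]
orientation: [0.27, 0.963, 0.001, -0.001]
force: [-0.9, 5.3, -3.4]
grip_width: 0.144
grasp_force: 31.3
```

```bash
cat >> h.py <<'E'
def st():
    rel(None); s=readout.observe(); R=Ro.from_quat(s['orientation']).as_matrix()
    d=s['ee_pos'][:2]-AX; print('r',np.hypot(*d),'phi',np.degrees(np.arctan2(d[1],d[0])),'axis in tool',(R.T@np.r_[-d,0]*100).round(2),'grip',s['grasp_force'])
E
python3 -c "
from h import *
st();pul()"
```

```text
t 13.88 ee [ 0.5604 -0.1255  0.0401] yang 1.023 z [-0.001  0.002 -1.   ] F [-0.9  5.3 -3.4] q [ 0.18  0.86 -0.06  1.84  0.1   0.45  1.07] w 0.14
r 0.057069708856062454 phi -121.83373010068499 axis in tool [-0.04  5.71  0.01] grip 31.32593770249514
top red n 28 rmin 0.07405052708233661 ang 0.6467600620126043 angs of near 0.6644367714697222
top mark deg 165.48336796885303 depth 133.87369 2nd 20.251957
scene red n 18 rmin 0.07165887187264647 ang 0.6334498365926711 angs of near 0.6240539175906279
scene mark deg 206.96904229715338 depth 14.367187 2nd 8.391275
```

Request:
drive_tool:
  moves:
    - [255,0.58,0.03,0,0.1]
    - [255,1.15,0.12,0,0.2]
    - [255,1.71,0.26,0,0.3]
    - [255,2.26,0.46,0,0.4]
    - [255,2.78,0.71,0,0.5]
    - [255,3.27,1.01,0,0.6]
    - [255,3.74,1.36,0,0.7]
    - [255,4.16,1.76,0,0.8]

```text
clock: 14.65
ee_pos: [0.5331, -0.0894, 0.04]
orientation: [0.623, 0.782, -0.0, -0.002]
force: [-3.9, 3.0, -1.1]
grip_width: 0.143
grasp_force: 34.5
```

Request:
drive_tool:
  moves:
    - [255,0.58,0.03,0,0.1]
    - [255,1.15,0.12,0,0.2]
    - [255,1.71,0.26,0,0.3]
    - [255,2.26,0.46,0,0.4]
    - [255,2.78,0.71,0,0.5]
    - [255,3.27,1.01,0,0.6]
    - [255,3.74,1.36,0,0.7]
    - [255,4.16,1.76,0,0.8]

```text
clock: 15.32
ee_pos: [0.5401, -0.0434, 0.04]
orientation: [0.878, 0.478, -0.001, -0.003]
force: [-6.2, 4.9, 2.1]
grip_width: 0.15
grasp_force: 31.6
```

```bash
python3 -c "
from h import *
st();pul()"
```

```text
t 15.32 ee [ 0.5401 -0.0434  0.04  ] yang -0.574 z [-0.006  0.004 -1.   ] F [-6.2  4.9  2.1] q [-0.18  0.87  0.31  1.95 -0.61  0.43  0.01] w 0.15
r 0.06055618713267164 phi 146.35263552504793 axis in tool [-0.08  6.05 -0.04] grip 31.588887050020276
top red n 19 rmin 0.08023761016306183 ang 0.6463882197641988 angs of near 0.649054731528917
top mark deg 295.4431640640773 depth 31.538078 2nd 14.394203
scene red n 27 rmin 0.07165887187264647 ang 0.8816675479978109 angs of near 0.6240539175906279
scene mark deg 75.01064521973261 depth 79.19336 2nd 4.0390615
```

Request:
drive_tool:
  moves:
    - [255,0.58,0.03,0,0.1]
    - [255,1.15,0.12,0,0.2]
    - [255,1.71,0.26,0,0.3]
    - [255,2.26,0.46,0,0.4]
    - [255,2.78,0.71,0,0.5]
    - [255,3.27,1.01,0,0.6]
    - [255,3.46,1.15,0,0.64]
    - [255,3.46,1.15,0,0.64]

```text
clock: 16.08
ee_pos: [0.5697, -0.0194, 0.04]
orientation: [0.984, 0.179, -0.002, -0.003]
force: [-5.4, 8.1, 4.0]
grip_width: 0.144
grasp_force: 31.2
```

```bash
python3 -c "
from h import *
st();pul()"
```

```text
t 16.08 ee [ 0.5697 -0.0194  0.04  ] yang -1.211 z [-0.004  0.006 -1.   ] F [-5.4  8.1  4. ] q [-0.33  0.93  0.51  1.87 -0.82  0.57 -0.48] w 0.14
r 0.06122874937116848 phi 109.87330645335906 axis in tool [-0.08  6.12 -0.04] grip 31.231859335675836
top mark deg 338.81049466073296 depth 11.069984 2nd 6.0019493
scene red n 27 rmin 0.07165887187264647 ang 0.8816675479978109 angs of near 0.6240539175906279
scene mark deg 36.73143205568992 depth 95.974945 2nd 9.969406
```

Request:
drive_tool:
  moves:
    - [165,0,0,0,0]
    - [165,0,0,0,0]
    - [165,0,0,0,0]
    - [165,0,0,-1,0]
    - [165,0,0,-3,0]
    - [165,0,0,-6,0]
    - [165,0,0,-10,0]
    - [165,0,0,-14,0]

```text
clock: 16.85
ee_pos: [0.5704, -0.0244, 0.1821]
orientation: [0.984, 0.177, -0.001, 0.0]
force: [2.2, 0.1, -0.1]
grip_width: 0.349
grasp_force: 0.0
```

```bash
python3 -c "
from h import *
rel([.5,-.35,.25])"
```

```text
t 16.85 ee [ 0.5704 -0.0244  0.1821] yang -1.216 z [-0.001 -0.001 -1.   ] F [ 2.2  0.1 -0.1] q [-0.43  0.75  0.72  1.78 -0.63  0.86 -0.63] w 0.35
shift cm [-17.93  28.09  -6.75]
```

Request:
drive_tool:
  moves:
    - [165,0,1,-2,0]
    - [165,-1,4,-4,0]
    - [165,-3,7,-6,0]
    - [165,-5,10.5,-7,0]
    - [165,-7,14,-7,0]
    - [165,-9,17.5,-7,0]
    - [165,-11,21,-7,0]
    - [165,-13,24,-7,0]

```text
clock: 17.52
ee_pos: [0.5318, -0.2973, 0.2514]
orientation: [0.984, 0.176, 0.0, 0.001]
force: [0.3, 1.0, -0.3]
grip_width: 0.349
grasp_force: 0.0
```

```bash
python3 - <<'E'
from h import *
st();o=pul()
cv2.imwrite('pics/final.png',np.hstack([cv2.resize(x[0]['color'][r:r+90,u:u+120,::-1],(400,300),interpolation=cv2.INTER_CUBIC) for x,r,u in((o[1],160,240),(o[0],110,290))]))
E
```

```text
t 17.52 ee [ 0.5318 -0.2973  0.2514] yang -1.216 z [ 0.001 -0.002 -1.   ] F [ 0.3  1.  -0.3] q [ 0.05  0.71  0.73  1.58 -0.52  1.05 -0.29] w 0.35
r 0.2280141016850485 phi -104.92115568107349 axis in tool [ 13.15 -18.63  -0.04] grip 0.0
top red n 29 rmin 0.07405052708233661 ang 0.6454385880072091 angs of near 0.6644367714697222
top mark deg 35.928968966427526 depth 123.32357 2nd 5.153961
scene red n 25 rmin 0.07165887187264647 ang 0.927193703419034 angs of near 0.6240539175906279
scene mark deg 36.781788530516955 depth 83.75261 2nd 7.537094
```

View pics/final.png

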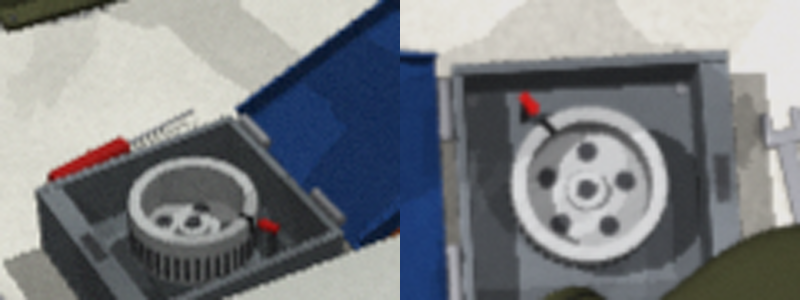

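The mark (top crop about 550,128) lines up with the pointer tip (about 537,111). The mark reads 35.9° and 36.8° in the two views, against a pointer at 36–38°, inside the 3.5° tolerance. The hatch is open and the gripper is clear.

Request:
drive_tool:
  moves:
    - [165,0,0,0,0]
    - [165,0,0,0,0]
    - [165,0,0,0,0]
    - [165,0,0,0,0]

```text
clock: 17.95
ee_pos: [0.5336, -0.292, 0.2501]
orientation: [0.984, 0.178, 0.0, -0.0]
force: [-0.2, 0.3, -0.6]
grip_width: 0.353
grasp_force: 0.0
```

```bash
python3 -c "
from rig import job_done
print(job_done())"
```

```text
the job is handed in; nothing more can be done
None
```

The job is handed in (no verdict was returned): the hatch is open, the pulley is released with its mark within about 1–2° of the pointer (3.5° allowed), the gripper is clear, and no bystander was touched as far as I could see.

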